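# Check riser plates for rocking, pin up the sound ones, reject the rest

### The job

Check the drilled wooden riser plates (two or three, no two alike in length) one after another, longest first: lay each one feet down on the steel checking plate and press its corners down in turn, the two at the notched end first and then the two at the plain end, to find out whether it rocks. Lower each sound plate over the two locating pins until it lies flush, so that they end up stacked with the longest at the bottom, and lay every plate that rocks in the shallow plywood tray. Leave the tools lying about undisturbed.

Things in the scene. Friction and masses are not known exactly. Their poses are not given: they have to be found in the camera images.
- long_1_c (a point): Centre, half-way up (8 mm above the soles of its feet), of the longest riser plate: pale wood, 180 x 62 x 16 mm, a 10 mm board on four dark button feet 6 mm high, centres 10 mm from the ends and sides. x along its length to the notched end (notch 20 x 12 mm), z up. 16 mm holes at x = +40 and -40 mm. Grip across the 62 mm. At most one plate of this size is present.
- long_1: The same plate, origin on its underside at sole level, same axes. It is either sound or has one foot worn 4 mm short: then it tips about 0.1 rad over the diagonal beside that foot at a touch, and under a firm press its top stands about 4 mm lower at that corner than at the others. Only pressing tells which.
- long_2_c (a point): Centre, half-way up (8 mm above the soles of its feet), of the longest riser plate: pale wood, 180 x 62 x 16 mm, a 10 mm board on four dark button feet 6 mm high, centres 10 mm from the ends and sides. x along its length to the notched end (notch 20 x 12 mm), z up. 16 mm holes at x = +40 and -40 mm. Grip across the 62 mm. At most one plate of this size is present.
- long_2: The same plate, origin on its underside at sole level, same axes. It is either sound or has one foot worn 4 mm short: then it tips about 0.1 rad over the diagonal beside that foot at a touch, and under a firm press its top stands about 4 mm lower at that corner than at the others. Only pressing tells which.
- mid_1_c (a point): Centre, half-way up (8 mm above the soles of its feet), of the middle-sized riser plate: pale wood, 150 x 62 x 16 mm, a 10 mm board on four dark button feet 6 mm high, centres 10 mm from the ends and sides. x along its length to the notched end (notch 20 x 12 mm), z up. 16 mm holes at x = +40 and -40 mm. Grip across the 62 mm. At most one plate of this size is present.
- mid_1: The same plate, origin on its underside at sole level, same axes. It is either sound or has one foot worn 4 mm short: then it tips about 0.1 rad over the diagonal beside that foot at a touch, and under a firm press its top stands about 4 mm lower at that corner than at the others. Only pressing tells which.
- mid_2_c (a point): Centre, half-way up (8 mm above the soles of its feet), of the middle-sized riser plate: pale wood, 150 x 62 x 16 mm, a 10 mm board on four dark button feet 6 mm high, centres 10 mm from the ends and sides. x along its length to the notched end (notch 20 x 12 mm), z up. 16 mm holes at x = +40 and -40 mm. Grip across the 62 mm. At most one plate of this size is present.
- mid_2: The same plate, origin on its underside at sole level, same axes. It is either sound or has one foot worn 4 mm short: then it tips about 0.1 rad over the diagonal beside that foot at a touch, and under a firm press its top stands about 4 mm lower at that corner than at the others. Only pressing tells which.
- short_1_c (a point): Centre, half-way up (8 mm above the soles of its feet), of the shortest riser plate: pale wood, 120 x 62 x 16 mm, a 10 mm board on four dark button feet 6 mm high, centres 10 mm from the ends and sides. x along its length to the notched end (notch 20 x 12 mm), z up. 16 mm holes at x = +40 and -40 mm. Grip across the 62 mm. At most one plate of this size is present.
- short_1: The same plate, origin on its underside at sole level, same axes. It is either sound or has one foot worn 4 mm short: then it tips about 0.1 rad over the diagonal beside that foot at a touch, and under a firm press its top stands about 4 mm lower at that corner than at the others. Only pressing tells which.
- short_2_c (a point): Centre, half-way up (8 mm above the soles of its feet), of the shortest riser plate: pale wood, 120 x 62 x 16 mm, a 10 mm board on four dark button feet 6 mm high, centres 10 mm from the ends and sides. x along its length to the notched end (notch 20 x 12 mm), z up. 16 mm holes at x = +40 and -40 mm. Grip across the 62 mm. At most one plate of this size is present.
- short_2: The same plate, origin on its underside at sole level, same axes. It is either sound or has one foot worn 4 mm short: then it tips about 0.1 rad over the diagonal beside that foot at a touch, and under a firm press its top stands about 4 mm lower at that corner than at the others. Only pressing tells which.
- surface_plate: The flat steel checking plate as a whole, 160 (its x) x 260 (its y) x 25 mm high, fixed and level; origin under its centre on the table.
- surface_top (a point): Centre of the checking plate's flat top; y along its 260 mm length.
- pins_mid (a point): Half-way between the two upright steel locating pins, on the top face of the fixed plywood pin board (200 x 90 x 12 mm). x runs along the row of pins: they stand at x = +40 and -40 mm, 12 mm in diameter, 60 mm tall above this face, the last 15 mm tapered to 4 mm. Plates go on either way round.
- reject_tray_in (a point): Centre of the inner floor (6 mm above the table) of the fixed shallow open plywood tray for rejects, 230 (its x) x 170 (its y) x 26 mm outside, walls 6 mm. Rejects may lie on one another.
- tape_measure: Yellow tape measure, a bystander, 65 x 73 x 35 mm, origin under its centre.
- sanding_block: Cork sanding block, a bystander, 65 x 112 x 29 mm, origin under its centre.
- spring_clamp: Black spring clamp, a bystander, 56 x 115 x 21 mm, origin under its centre.
Mind the look-alikes: they are no part of the job. Leave any blue or orange look-alike of the mid_1 alone.

How it is judged:
By the outcome, as a careful person would: the job done as asked, in the order asked, and still so for the second after the job is handed in, with the robot touching nothing.
Of long_1, long_2 only 1 to 1 are there at a start; the rules pass over those that are not, and their reading is None.
Of mid_1, mid_2 only 1 to 1 are there at a start; the rules pass over those that are not, and their reading is None.
Of short_1, short_2, sanding_block only 1 to 1 are there at a start; the rules pass over those that are not, and their reading is None.
At some moment in a run one of long_1, long_2, mid_1, mid_2, short_1, short_2 may be knocked a few centimetres aside while the robot is not near it.
Once in a run the grip may slacken for a moment while it holds something.
It also fails if it takes over 210 s, if anything falls off the work surface, if the arm or the gripper's body presses on something with over 40 N, if the wrist force passes 120 N, or if a joint passes its speed limit or range.

### The arm

A 7-joint arm with a two-finger parallel gripper is mounted at the origin on a cart in front of the work surface, level with it; the furniture and walls round the work are solid. World frame = base frame: x ahead of the robot, y to its left, z up, the work surface at z = 0. Lengths are in mm, angles in rad, forces in N, time in s.
With the tool pointing down it reaches from about 400 to 875 mm from the base axis. Payload 4.4 kg.
Tool frame: the origin (TCP) lies at the very end of the fingers, on their centre line; the grasp point (between the pads) lies 19 mm behind it; z points along the fingers, y is the line along which they close (so a half turn about z gives the same grasp; the last joint's range is limited). The gripper opens to 85 mm and grips with 20 to 120 N. Pads are 22 mm wide; open, the fingers measure 114 mm over their backs; the gripper's body (76 mm by 85 mm) begins 54 mm behind the grasp point. The pads swing forward as they close: fully open they stand 13 mm farther back than shut.
Start: joints at [1.038, 0.628, 0.038, 1.517, -0.027, 0.996, -0.02], TCP at [292.548, -580.459, 231.313] pointing down, gripper open.
Joint ranges: [-3.06, 3.06], [-0.37, 2.12], [-1.25, 1.32], [0.18, 2.47], [-1.1, 4.24], [0.23, 1.98], [-2.94, 2.94]. Speed limits (rad/s): [2.57, 2.57, 3.14, 3.14, 3.14, 3.14, 3.14].

### API

Orientations are given as [roll, pitch, yaw] about the fixed x, y, z axes, in that order (R = Rz(yaw) Ry(pitch) Rx(roll)).
In Python, from cell import read_state, get_image, camera_info, finish_job gives the robot as it stands.
- The arm moves only by the tool play_rows, never from a script. Its argument "deltas" is one flat list of numbers, 7 for each row, row after row: the shift along the tool's x, y, z in mm, then the turn, a rotation vector about the tool's x, y, z in rad, then the opening, from 0 (shut) to 1 (fully open). In form: [dx, dy, dz, ax, ay, az, grip, dx, dy, dz, ax, ay, az, grip, ...]. A call has 1 to 10 rows; each row is the pose to reach, as a shift and turn from the pose commanded when the call began, along the tool's axes at that moment; what a row does not reach only later rows make up. A row lasts 1/8 s, in which the tool goes at most 62.5 mm and 10.7 degrees, less where a joint would pass 70% of its speed; a pose out of reach is approached as far as the arm can. A call with a gripper value outside its range is refused whole. The fingers move at their own pace and stop on an object; the grip force is fixed at half the most. Time passes only in rows, so rows that repeat a pose let the fingers close. It gives the time, the measured TCP pose, the force, the opening and the grip force at its end, in the units of the state.
- read_state(): the state, without advancing time (a new reading comes with each control period).
- get_image(name): name is "scene" or "top"; returns the picture (480x640x3 uint8, red, green, blue); there is no depth.
- camera_info(name): a dict with "fx", "fy", "cx", "cy" (pixels), "distortion" ([k1, k2, p1, p2, k3] as OpenCV has them; the pictures are not rectified), "T" (4x4, takes a point from camera to world coordinates). Camera axes: x right, y down, z forward; pixel columns grow to the right and rows downward; lengths in mm; the calibration is good to about 2 mm. A picture is of the moment at which its call begins. camera_info takes no time and is no camera call.
- finish_job(): hands the job in; it is judged then, once.
The state is a dict: "clock": time; "qpos": joint angles; "qd": joint speeds; "tau": joint torques, N m; "eef_pos": TCP position; "tool_rot": TCP orientation; "force": force on the tool from outside, world axes, zero at the start; "torque": the same for the moment, N m; "width": finger opening in mm; "gripper_force": force on a finger pad.
Only numpy, scipy, OpenCV 4.12 (cv2) and the standard library are available. Lean on these libraries where they do the work, as an engineer would, in place of code of your own. Each camera call takes 0.05 s, during which the arm holds its last target. There are 200 camera calls.

## Working session

There is one attempt and no reset: what is moved stays moved. The work goes in short steps, Python scripts to look and compute and a tool call to move; the robot and the scene stay as the last step left them, time stands still between calls to the robot, and variables do not carry over. Pictures are saved under pics/ and viewed, at most 14 in all, crops included, and the job is handed in when it is done.

Besides the shell and the picture viewer there is one more tool, called after "Call:" as name(argument=value, ...) on one line, values as JSON. play_rows: Moves the arm, as the interface text tells. Its arguments: {"type":"object","properties":{"deltas":{"type":"array"}},"required":["deltas"]}

```bash
mkdir -p pics; cat > h.py <<'E'
import numpy as np, cv2
from cell import *
def save(name,fn,crop=None,s=1):
    im=get_image(name)[:,:,::-1]
    if crop: x0,y0,x1,y1=crop; im=im[y0:y1,x0:x1]
    cv2.imwrite('pics/'+fn,cv2.resize(im,None,fx=s,fy=s,interpolation=cv2.INTER_CUBIC))
def w(name,pts,z):
    c=camera_info(name);K=np.array([[c['fx'],0,c['cx']],[0,c['fy'],c['cy']],[0,0,1.]])
    p=cv2.undistortPoints(np.array(pts,float).reshape(-1,1,2),K,np.array(c['distortion'],float))[:,0]
    T=np.array(c['T']);d=np.c_[p,np.ones(len(p))]@T[:3,:3].T;o=T[:3,3]
    return o+d*((z-o[2])/d[:,2])[:,None]
def px(name,P):
    c=camera_info(name);K=np.array([[c['fx'],0,c['cx']],[0,c['fy'],c['cy']],[0,0,1.]])
    T=np.linalg.inv(np.array(c['T']));r=cv2.Rodrigues(T[:3,:3])[0]
    return cv2.projectPoints(np.array(P,float).reshape(-1,1,3),r,T[:3,3],K,np.array(c['distortion'],float))[0][:,0]
E
python3 - <<'E'
from h import *
np.set_printoptions(precision=2,suppress=True)
save('scene','s0.png');save('top','t0.png',s=1.25)
for n in('scene','top'): print(camera_info(n))
print(read_state())
E
```

```text
{'fx': 507.2788206051921, 'fy': 507.2788206051921, 'cx': 328.49599917646105, 'cy': 239.119603481525, 'distortion': array([-0.06,  0.  ,  0.  ,  0.  ,  0.  ]), 'T': array([[  -0.71,   -0.54,    0.45, -176.49],
       [  -0.7 ,    0.55,   -0.44,  783.99],
       [  -0.01,   -0.63,   -0.78, 1283.71],
       [   0.  ,    0.  ,    0.  ,    1.  ]])}
{'fx': 452.265105967543, 'fy': 452.265105967543, 'cx': 319.8760378139894, 'cy': 236.0687660517428, 'distortion': array([-0.02,  0.  ,  0.  ,  0.  ,  0.  ]), 'T': array([[   0.01,   -0.99,    0.13,  390.89],
       [  -1.  ,   -0.01,    0.  ,   64.7 ],
       [  -0.  ,   -0.13,   -0.99, 1204.77],
       [   0.  ,    0.  ,    0.  ,    1.  ]])}
{'clock': 0.1, 'qpos': array([ 1.04,  0.63,  0.04,  1.52, -0.03,  1.  , -0.02]), 'qd': array([ 0., -0.,  0., -0.,  0.,  0., -0.]), 'tau': array([  0.01, -56.45,   1.23, -19.4 ,   0.01,   0.01,   0.  ]), 'eef_pos': array([ 292.26, -579.96,  230.47]), 'tool_rot': array([-3.14,  0.  ,  0.47]), 'force': array([0.57, 0.7 , 0.25]), 'torque': array([-0.05, -0.04,  0.03]), 'gripper_force': 0.0, 'width': 85.44623278266211}
```

View pics/s0.png

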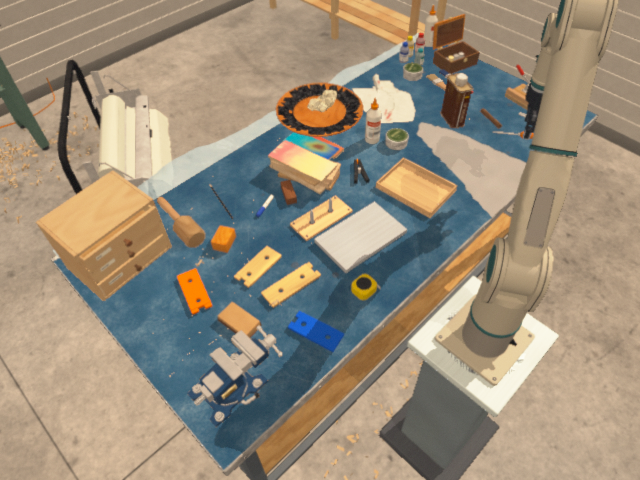

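View pics/t0.png

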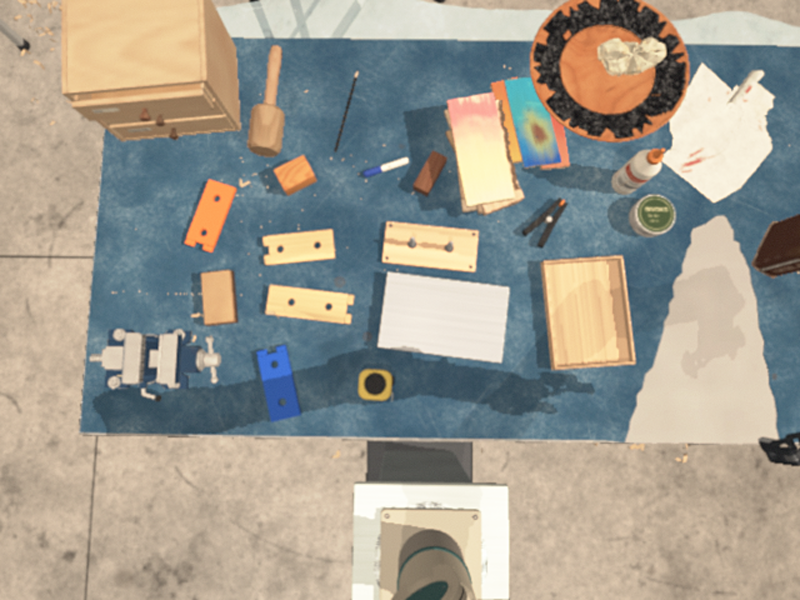

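The top view (800 px scale) shows two wood plates, at about (310,303) and (299,246). The pin board is at (430,246), the checking plate at (443,317) and the tray at (588,312). The cork block is present, so there is no short plate. Next I'll enlarge this area.

```bash
python3 - <<'E'
from h import *
save('top','t1.png',(200,170,420,295),3.6)
E
```

```text
(no output)
```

View pics/t1.png

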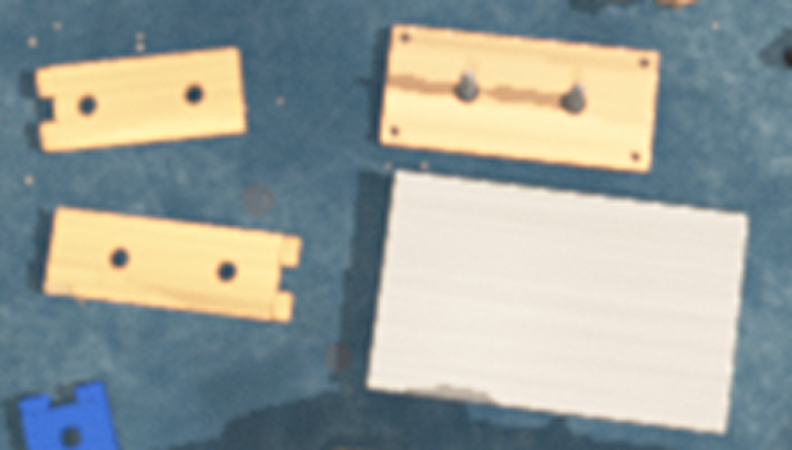

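The crop shows the long plate with its notch to the right (robot's -y) and the mid plate with its notch to the left. The pins stand on the board at crop (467,90) and (573,100). Next I'll convert these to positions.

```bash
cat >> h.py <<'E'
def quad(name,c,z,off=(0,0),s=1):
    P=w(name,np.array(c,float)/s+np.array(off)-0.0,z);return P
def rep(n,P):
    print(n,P[:,:2].mean(0).round(1),[round(float(np.linalg.norm(P[i]-P[(i+1)%4])),1) for i in range(4)],[round(float(np.arctan2(*(P[(i+1)%4]-P[i])[[1,0]])),3) for i in range(4)])
E
python3 - <<'E'
from h import *
k=dict(off=(200,170),s=3.6)
rep('long',quad('top',[(56,208),(301,238),(291,322),(44,294)],16,**k))
print('holes',quad('top',[(119,258),(227,271)],14,**k))
rep('mid',quad('top',[(36,70),(240,47),(245,132),(44,152)],16,**k))
print('holes',quad('top',[(88,105),(194,94)],14,**k))
rep('pinb',quad('top',[(392,25),(659,50),(650,171),(380,144)],12,**k))
rep('plate',quad('top',[(394,171),(748,214),(724,433),(367,387)],25,**k))
rep('tray',quad('top',[(541,262),(624,256),(636,365),(550,370)],26,s=1.25))
rep('tape',quad('top',[(359,370),(391,370),(391,400),(360,400)],35,s=1.25))
E
```

```text
long [519.  259.7] [182.8, 62.3, 182.8, 64.2] [-1.68, 3.047, 1.471, -0.096]
holes [[524.12766851 299.92613082  14.        ]
 [515.54146366 219.97664068  14.        ]]
mid [642.5 287.4] [153.3, 64.8, 149.9, 62.7] [-1.444, -3.056, 1.684, 0.14]
holes [[638.66566486 327.43087145  14.        ]
 [647.98977347 248.5110652   14.        ]]
pinb [649.1   5.1] [201.1, 92.3, 201.6, 91.2] [-1.654, 3.064, 1.483, -0.082]
plate [496.1 -22.8] [261.2, 160.6, 259.2, 159.2] [-1.68, 3.023, 1.456, -0.107]
tray [ 508.6 -324.7] [177.7, 230.3, 179.5, 227.2] [-1.484, -3.069, 1.64, 0.064]
tape [353.4 117.6] [65.7, 60.7, 63.2, 60.8] [-1.557, -3.126, 1.584, 0.056]
```

```bash
cat >> h.py <<'E'
from scipy.spatial.transform import Rotation as Ro
def go(*T):
    s=read_state();R=Ro.from_euler('xyz',s['tool_rot'])
    print('at',s['eef_pos'].round(1),s['tool_rot'].round(3),'F',s['force'].round(1),'w',round(s['width'],1),'t',round(s['clock'],1))
    for x,y,z,yaw in T:
        d=R.inv().apply(np.array([x,y,z])-s['eef_pos'])
        r=(R.inv()*Ro.from_euler('xyz',[np.pi,0,yaw])).as_rotvec()
        print('   ',d.round(1),r.round(3))
E
python3 -c "
from h import *
go((519.5,260,150,1.463))"
```

```text
at [ 292.3 -580.   230.6] [-3.14   0.     0.467] F [ 0.9  0.1 -0.6] w 85.8 t 0.1
    [ 580.9 -647.8   81.5] [-0.001 -0.001 -0.996]
```

Call:
play_rows(deltas=[581, -648, 20, 0, 0, -0.996, 1, 581, -648, 20, 0, 0, -0.996, 1, 581, -648, 20, 0, 0, -0.996, 1, 581, -648, 20, 0, 0, -0.996, 1, 581, -648, 20, 0, 0, -0.996, 1, 581, -648, 20, 0, 0, -0.996, 1, 581, -648, 20, 0, 0, -0.996, 1, 581, -648, 20, 0, 0, -0.996, 1, 581, -648, 20, 0, 0, -0.996, 1, 581, -648, 20, 0, 0, -0.996, 1])

```text
clock: 1.4
eef_pos: [456.1, 24.5, 217.0]
tool_rot: [3.141, 0.0, 1.462]
force: [0.8, -1.0, 0.9]
width: 85.5
gripper_force: 0.0
```

```bash
python3 -c "
from h import *
go((519.5,260,150,1.463))"
```

```text
at [456.1  24.5 217. ] [3.141 0.    1.462] F [ 0.8 -1.   0.9] w 85.5 t 1.4
    [241.   37.6  67. ] [ 0.001  0.    -0.001]
```

Call:
play_rows(deltas=[241, 38, 67, 0, 0, 0, 1, 241, 38, 67, 0, 0, 0, 1, 241, 38, 67, 0, 0, 0, 1, 241, 38, 67, 0, 0, 0, 1, 241, 38, 67, 0, 0, 0, 1, 241, 38, 67, 0, 0, 0, 1, 241, 38, 67, 0, 0, 0, 1])

```text
clock: 2.28
eef_pos: [519.7, 256.1, 150.2]
tool_rot: [3.141, 0.001, 1.46]
force: [-0.5, -0.5, 0.5]
width: 85.4
gripper_force: 0.0
```

```bash
python3 -c "
from h import *
go((519.5,260,40,1.463),(519.5,260,3,1.463))
save('top','t2.png',(180,170,360,295),4)"
```

```text
at [519.7 256.1 150.2] [3.141e+00 1.000e-03 1.460e+00] F [-0.5 -0.5  0.5] w 85.4 t 2.3
    [  4.   -0.6 110.2] [ 0.     0.001 -0.003]
    [  4.   -0.6 147.2] [ 0.     0.001 -0.003]
```

View pics/t2.png

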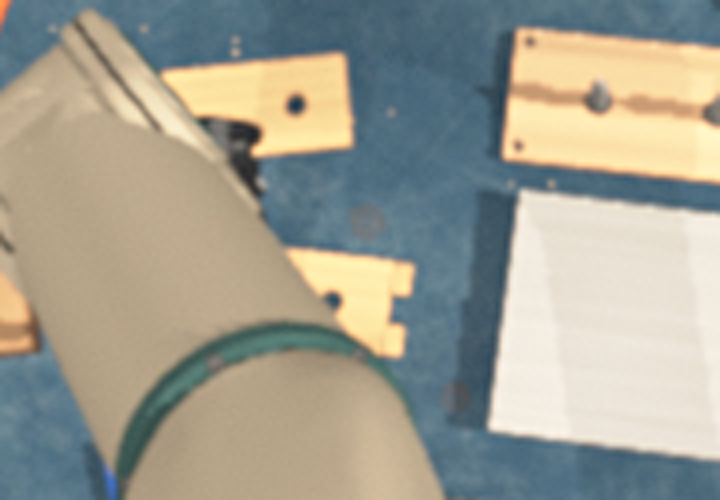

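The arm hides most of the plate, but the visible notched end hasn't moved. I'll descend.

Call:
play_rows(deltas=[4, 0, 50, 0, 0, 0, 1, 4, 0, 90, 0, 0, 0, 1, 4, 0, 120, 0, 0, 0, 1, 4, 0, 135, 0, 0, 0, 1, 4, 0, 141, 0, 0, 0, 1, 4, 0, 145, 0, 0, 0, 1, 4, 0, 145, 0, 0, 0, 1])

```text
clock: 3.2
eef_pos: [520.4, 262.3, 5.7]
tool_rot: [3.141, -0.001, 1.463]
force: [0.0, -0.8, -0.2]
width: 85.4
gripper_force: 0.0
```

```bash
python3 -c "
from h import *
go((519.5,260,3,1.463))"
```

```text
at [520.4 262.3   5.7] [ 3.141e+00 -1.000e-03  1.463e+00] F [ 0.  -0.8 -0.2] w 85.4 t 3.2
    [-2.4 -0.7  2.7] [ 0.001 -0.001 -0.   ]
```

Call:
play_rows(deltas=[-2, -0.5, 3, 0, 0, 0, 1, -2, -0.5, 3, 0, 0, 0, 0, -2, -0.5, 3, 0, 0, 0, 0, -2, -0.5, 3, 0, 0, 0, 0, -2, -0.5, 3, 0, 0, 0, 0, -2, -0.5, 3, 0, 0, 0, 0, -2, -0.5, 3, 0, 0, 0, 0, -2, -0.5, 3, 0, 0, 0, 0])

```text
clock: 4.2
eef_pos: [519.3, 260.1, 2.7]
tool_rot: [3.141, 0.0, 1.463]
force: [-2.2, -1.5, 5.1]
width: 60.3
gripper_force: 64.6
```

```bash
python3 -c "
from h import *
s=read_state();print(s['eef_pos'],s['gripper_force'],s['width'],s['force'])
go((519.5,260,130,1.463),(496,-23,130,1.461))"
```

```text
[519.283832   260.12796692   2.71229413] 64.56762313842773 60.33906874550848 [-2.17967974 -1.48096796  5.08661046]
at [519.3 260.1   2.7] [3.141 0.    1.463] F [-2.2 -1.5  5.1] w 60.3 t 4.2
    [-1.000e-01  3.000e-01 -1.273e+02] [ 0.  0. -0.]
    [-284.     7.5 -127.2] [0.    0.    0.002]
```

Call:
play_rows(deltas=[0, 0, -20, 0, 0, 0, 0, 0, 0, -60, 0, 0, 0, 0, -30, 0, -80, 0, 0, 0, 0, -80, 2, -80, 0, 0, 0, 0, -130, 4, -80, 0, 0, 0, 0, -180, 5, -80, 0, 0, 0, 0, -230, 6, -80, 0, 0, 0, 0, -265, 7, -80, 0, 0, 0, 0, -282, 7, -80, 0, 0, 0, 0, -284, 7, -80, 0, 0, 0, 0])

```text
clock: 5.45
eef_pos: [495.8, -23.3, 82.5]
tool_rot: [3.141, -0.0, 1.461]
force: [0.8, 0.2, -2.3]
width: 60.2
gripper_force: 65.8
```

```bash
python3 -c "
from h import *
s=read_state();print(s['gripper_force'],s['width'],s['force'])
go((496,-23,32,1.461),(496,-23,28,1.461))
save('scene','s1.png',(200,130,480,340),2.8)"
```

```text
65.82253217697144 60.20342427250228 [ 0.79450525  0.2402308  -2.29717116]
at [495.8 -23.3  82.5] [ 3.141 -0.     1.461] F [ 0.8  0.2 -2.3] w 60.2 t 5.5
    [ 0.3  0.2 50.5] [ 0.001 -0.     0.   ]
    [ 0.3  0.2 54.5] [ 0.001 -0.     0.   ]
```

View pics/s1.png

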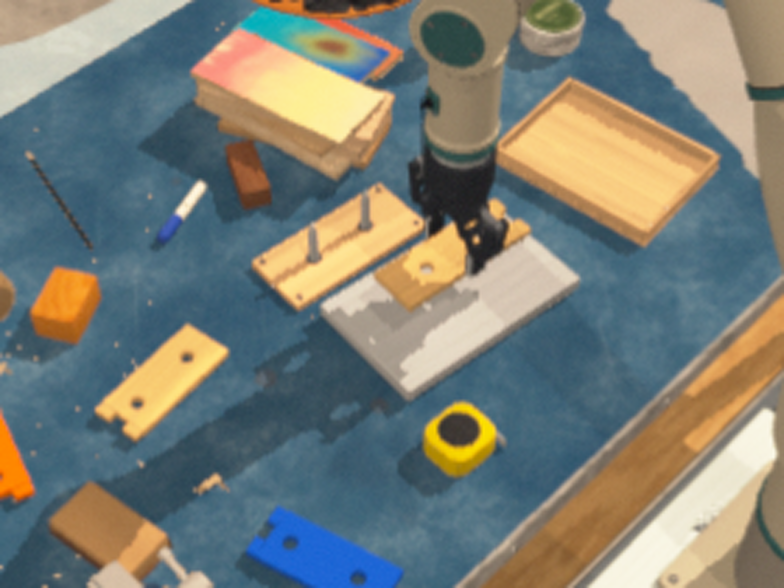

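The plate hangs level in the grip above the steel plate, and the mid plate hasn't moved. I'll lower and release.

Call:
play_rows(deltas=[0, 0, 25, 0, 0, 0, 0, 0, 0, 43, 0, 0, 0, 0, 0, 0, 50, 0, 0, 0, 0, 0, 0, 54, 0, 0, 0, 0, 0, 0, 55, 0, 0, 0, 0, 0, 0, 55, 0, 0, 0, 0, 0, 0, 55, 0, 0, 0, 0.5, 0, 0, 55, 0, 0, 0, 1, 0, 0, 55, 0, 0, 0, 1, 0, 0, 55, 0, 0, 0, 1])

```text
clock: 6.75
eef_pos: [495.5, -23.3, 26.9]
tool_rot: [-3.142, 0.0, 1.462]
force: [-0.1, 0.6, 0.1]
width: 85.4
gripper_force: 0.0
```

```bash
python3 -c "
from h import *
go((496,-23,90,1.461))"
```

```text
at [495.5 -23.3  26.9] [-3.142  0.     1.462] F [-0.1  0.6  0.1] w 85.4 t 6.8
    [  0.3   0.4 -63.1] [-0.     0.     0.001]
```

Call:
play_rows(deltas=[0, 0, -30, 0, 0, 0, 1, 0, 0, -60, 0, 0, 0, 1, 0, 0, -60, 0, 0, 0, 0, -40, -10, -60, 0, 0, 0, 0, -80, -21, -60, 0, 0, 0, 0, -80, -21, -60, 0, 0, 0, 0, -80, -21, -45, 0, 0, 0, 0, -80, -21, -30, 0, 0, 0, 0, -80, -21, -25, 0, 0, 0, 0, -80, -21, -25, 0, 0, 0, 0])

```text
clock: 8.0
eef_pos: [465.9, -99.4, 51.5]
tool_rot: [-3.141, -0.0, 1.464]
force: [1.7, 0.6, 0.2]
width: 0.1
gripper_force: 0.0
```

```bash
python3 -c "
from h import *
go((496,-23,41,1.461))
save('scene','s2.png',(260,140,440,290),4.4)"
```

```text
at [465.9 -99.4  51.5] [-3.141 -0.     1.464] F [1.7 0.6 0.2] w 0.1 t 8.0
    [79.2 21.8 10.5] [-0.001 -0.     0.003]
```

View pics/s2.png

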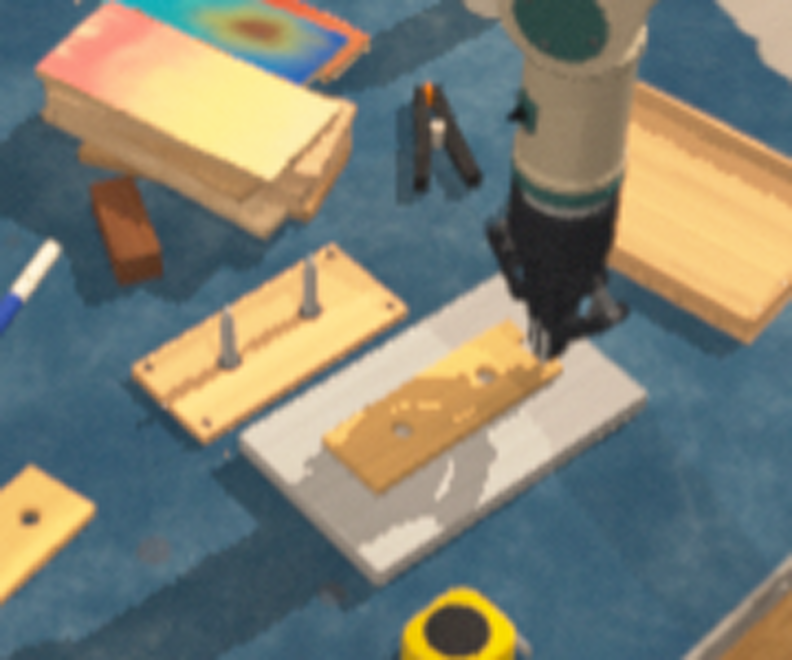

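The shut fingers stand over one notched corner. I'll press slowly.

Call:
play_rows(deltas=[0, 0, 7, 0, 0, 0, 0, 0, 0, 10, 0, 0, 0, 0, 0, 0, 12, 0, 0, 0, 0, 0, 0, 13, 0, 0, 0, 0, 0, 0, 14, 0, 0, 0, 0, 0, 0, 14, 0, 0, 0, 0, 0, 0, 14, 0, 0, 0, 0])

```text
clock: 8.93
eef_pos: [466.2, -100.3, 40.8]
tool_rot: [3.14, 0.002, 1.463]
force: [-5.6, 1.6, 33.8]
width: 0.2
gripper_force: 17.3
```

That corner held at 40.8 mm under 34 N. Next is the other notched corner.

Call:
play_rows(deltas=[0, 0, -15, 0, 0, 0, 0, 0, 20, -15, 0, 0, 0, 0, 0, 42, -15, 0, 0, 0, 0, 0, 42, -12, 0, 0, 0, 0, 0, 42, -6, 0, 0, 0, 0, 0, 42, -3, 0, 0, 0, 0, 0, 42, -1, 0, 0, 0, 0, 0, 42, 0, 0, 0, 0, 0, 0, 42, 0, 0, 0, 0, 0, 0, 42, 0, 0, 0, 0, 0])

```text
clock: 10.18
eef_pos: [507.3, -104.8, 38.2]
tool_rot: [-3.141, 0.0, 1.463]
force: [-1.4, -0.3, 4.9]
width: -0.3
gripper_force: 2.3
```

Call:
play_rows(deltas=[0, 0, 1, 0, 0, 0, 0, 0, 0, 2, 0, 0, 0, 0, 0, 0, 3, 0, 0, 0, 0, 0, 0, 3.5, 0, 0, 0, 0, 0, 0, 3.5, 0, 0, 0, 0, 0, 0, 3.5, 0, 0, 0, 0])

```text
clock: 10.92
eef_pos: [507.3, -104.9, 37.4]
tool_rot: [3.141, 0.002, 1.463]
force: [-7.6, 1.5, 34.9]
width: -0.3
gripper_force: 16.7
```

```bash
python3 -c "
from h import *
go((496,-23,41,1.461))
save('scene','s3.png',(260,140,440,290),4.4)"
```

```text
at [ 507.3 -104.9   37.4] [3.141e+00 2.000e-03 1.463e+00] F [-7.6  1.5 34.9] w -0.3 t 10.9
    [ 80.2 -20.1  -3.7] [0.    0.002 0.002]
```

View pics/s3.png

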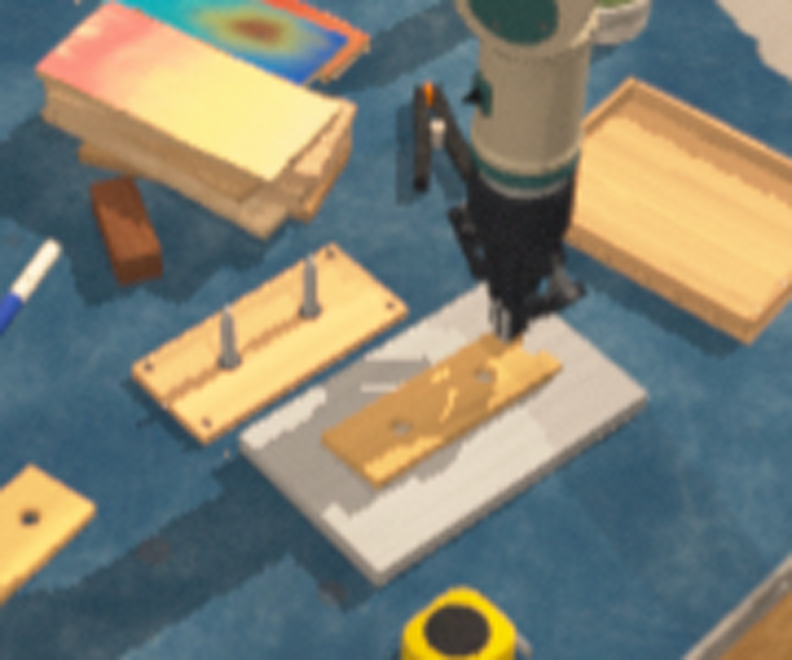

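This corner stands 3.4 mm lower under the same force, so the long plate rocks. I'll press the two plain-end corners as well, as asked.

Call:
play_rows(deltas=[0, 0, -20, 0, 0, 0, 0, 50, 0, -20, 0, 0, 0, 0, 110, 0, -20, 0, 0, 0, 0, 160, 0, -20, 0, 0, 0, 0, 160, 0, -17, 0, 0, 0, 0, 160, 0, -10, 0, 0, 0, 0, 160, 0, -7, 0, 0, 0, 0, 160, 0, -5, 0, 0, 0, 0, 160, 0, -3.5, 0, 0, 0, 0, 160, 0, -3.5, 0, 0, 0, 0])

```text
clock: 12.22
eef_pos: [524.8, 52.5, 40.8]
tool_rot: [3.141, 0.002, 1.46]
force: [-7.6, -0.1, 32.7]
width: 0.2
gripper_force: 16.2
```

Call:
play_rows(deltas=[0, 0, -15, 0, 0, 0, 0, 0, -20, -15, 0, 0, 0, 0, 0, -42, -15, 0, 0, 0, 0, 0, -42, -12, 0, 0, 0, 0, 0, -42, -6, 0, 0, 0, 0, 0, -42, -3, 0, 0, 0, 0, 0, -42, -1, 0, 0, 0, 0, 0, -42, 0, 0, 0, 0, 0, 0, -42, 0, 0, 0, 0, 0, 0, -42, 0, 0, 0, 0, 0])

```text
clock: 13.48
eef_pos: [484.4, 58.5, 40.8]
tool_rot: [3.139, 0.001, 1.462]
force: [-6.1, -1.4, 37.2]
width: -0.0
gripper_force: 18.7
```

Call:
play_rows(deltas=[0, 0, -30, 0, 0, 0, 0, 0, 0, -70, 0, 0, 0, 0, -40, 10, -80, 0, 0, 0, 1, -80, 21, -80, 0, 0, 0, 1, -80, 21, -80, 0, 0, 0, 1, -80, 21, -80, 0, 0, 0, 1])

```text
clock: 14.22
eef_pos: [495.7, -22.4, 117.7]
tool_rot: [-3.141, -0.001, 1.462]
force: [-0.1, 0.3, 0.4]
width: 72.4
gripper_force: 0.0
```

```bash
python3 -c "
from h import *
go((495.5,-23.3,27,1.462))
save('top','t4.png',(200,170,420,300),3.6)"
```

```text
at [495.7 -22.4 117.7] [-3.141e+00 -1.000e-03  1.462e+00] F [-0.1  0.3  0.4] w 72.4 t 14.2
    [-1.  -0.1 90.7] [-0.    -0.001  0.   ]
```

View pics/t4.png

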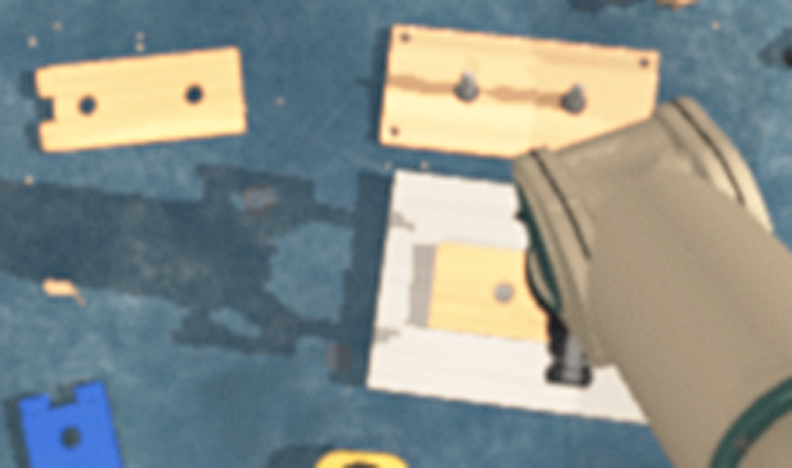

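The long plate is still in place (plain end at crop (433,285)), and the mid plate hasn't moved. I'll pick up the long plate for the tray.

Call:
play_rows(deltas=[-1, 0, 40, 0, 0, 0, 1, -1, 0, 75, 0, 0, 0, 1, -1, 0, 88, 0, 0, 0, 1, -1, 0, 90, 0, 0, 0, 1, -1, 0, 90, 0, 0, 0, 1, -1, 0, 90, 0, 0, 0, 0, -1, 0, 90, 0, 0, 0, 0, -1, 0, 90, 0, 0, 0, 0, -1, 0, 90, 0, 0, 0, 0, -1, 0, 90, 0, 0, 0, 0])

```text
clock: 15.52
eef_pos: [496.1, -23.9, 29.5]
tool_rot: [3.139, 0.0, 1.463]
force: [-1.0, 0.5, 9.8]
width: 59.7
gripper_force: 62.8
```

```bash
python3 -c "
from h import *
s=read_state();print(s['gripper_force'])
go((495.5,-23.3,105,1.462),(508,-325,105,1.634),(508,-325,105,3.205),(508,-325,105,.064))"
```

```text
62.81785011291504
at [496.1 -23.9  29.5] [3.139 0.    1.463] F [-1.   0.5  9.8] w 59.7 t 15.5
    [  0.6  -0.5 -75.5] [0.002 0.    0.001]
    [-298.    44.5  -75.4] [ 0.002  0.    -0.171]
    [-298.    44.5  -75.4] [ 1.000e-03  2.000e-03 -1.742e+00]
    [-298.    44.5  -75.4] [ 2.000e-03 -1.000e-03  1.399e+00]
```

Call:
play_rows(deltas=[0, 0, -20, 0, 0, 0, 0, 0, 0, -60, 0, 0, 0, 0, -10, 2, -85, 0, 0, 0.1, 0, -50, 8, -85, 0, 0, 0.28, 0, -95, 15, -85, 0, 0, 0.46, 0, -140, 22, -85, 0, 0, 0.64, 0, -185, 28, -85, 0, 0, 0.82, 0, -230, 35, -85, 0, 0, 1.0, 0, -270, 41, -85, 0, 0, 1.18, 0, -298, 44, -85, 0, 0, 1.3, 0])

```text
clock: 16.77
eef_pos: [506.5, -327.3, 113.4]
tool_rot: [3.141, -0.0, 0.156]
force: [-0.3, 0.9, -1.8]
width: 59.7
gripper_force: 66.3
```

```bash
python3 -c "
from h import *
s=read_state();print(s['gripper_force'])
go((508,-325,60,.068),(508,-325,10,.068))"
```

```text
66.28097176551819
at [ 506.5 -327.3  113.4] [ 3.141 -0.     0.156] F [-0.3  0.9 -1.8] w 59.7 t 16.8
    [ 1.8 -2.1 53.4] [ 0.001 -0.     0.088]
    [  1.8  -2.1 103.4] [ 0.001 -0.     0.088]
```

Call:
play_rows(deltas=[2, -2, 30, 0, 0, 0.088, 0, 2, -2, 65, 0, 0, 0.088, 0, 2, -2, 90, 0, 0, 0.088, 0, 2, -2, 98, 0, 0, 0.088, 0, 2, -2, 102, 0, 0, 0.088, 0, 2, -2, 103, 0, 0, 0.088, 0, 2, -2, 103, 0, 0, 0.088, 0.9, 2, -2, 103, 0, 0, 0.088, 0.9, 2, -2, 102, 0, 0, 0.088, 0.9, 2, -2, 100, 0, 0, 0.088, 0.9])

```text
clock: 18.02
eef_pos: [508.7, -322.6, 13.2]
tool_rot: [3.141, -0.0, 0.075]
force: [-0.4, -0.1, -0.3]
width: 76.4
gripper_force: 0.0
```

Call:
play_rows(deltas=[0, 0, -40, 0, 0, 0, 0.9, 0, 0, -100, 0, 0, 0, 0.9, 0, 0, -130, 0, 0, 0, 0.9, 0, 0, -130, 0, 0, 0, 0.9])

```text
clock: 18.52
eef_pos: [510.4, -323.6, 146.0]
tool_rot: [3.138, -0.005, 0.075]
force: [0.1, -0.4, -0.1]
width: 76.5
gripper_force: 0.0
```

```bash
python3 -c "
from h import *
go((643,288,135,1.546))
save('top','t5.png',s=1.25)"
```

```text
at [ 510.4 -323.6  146. ] [ 3.138 -0.005  0.075] F [ 0.1 -0.4 -0.1] w 76.5 t 18.5
    [ 177.8 -600.1    9.9] [ 0.006 -0.002 -1.471]
```

View pics/t5.png

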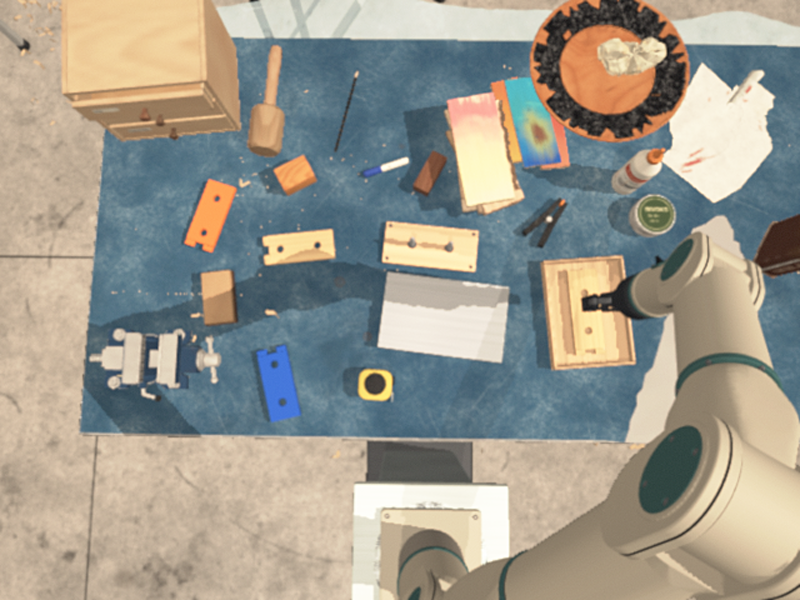

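The long plate lies in the tray at (588,312), and the mid plate is still at (299,246). I'll go there with yaw 1.69.

Call:
play_rows(deltas=[178, -600, 0, 0.006, -0.002, -1.615, 1, 178, -600, 0, 0.006, -0.002, -1.615, 1, 178, -600, 0, 0.006, -0.002, -1.615, 1, 178, -600, 0, 0.006, -0.002, -1.615, 1, 178, -600, 0, 0.006, -0.002, -1.615, 1, 178, -600, 0, 0.006, -0.002, -1.615, 1, 178, -600, 0, 0.006, -0.002, -1.615, 1, 178, -600, 0, 0.006, -0.002, -1.615, 1, 178, -600, 0, 0.006, -0.002, -1.615, 1, 178, -600, 0, 0.006, -0.002, -1.615, 1])

```text
clock: 19.82
eef_pos: [640.6, 289.4, 140.8]
tool_rot: [-3.133, -0.002, 1.69]
force: [1.0, -0.5, -0.2]
width: 85.1
gripper_force: 0.0
```

Call:
play_rows(deltas=[0, 0, 0, 0, 0, 0, 1, 0, 0, 0, 0, 0, 0, 1])

```text
clock: 20.08
eef_pos: [640.1, 287.4, 140.9]
tool_rot: [-3.133, -0.001, 1.69]
force: [0.1, 0.5, -0.4]
width: 85.3
gripper_force: 0.0
```

```bash
python3 -c "
from h import *
go((643,288,60,1.69))"
```

```text
at [640.1 287.4 140.9] [-3.133e+00 -1.000e-03  1.690e+00] F [ 0.1  0.5 -0.4] w 85.3 t 20.1
    [ 0.2  3.6 80.9] [-0.008 -0.001  0.   ]
```

Call:
play_rows(deltas=[0, 3.5, 45, -0.008, 0, 0, 1, 0, 3.5, 80, -0.008, 0, 0, 1, 0, 3.5, 110, -0.008, 0, 0, 1, 0, 3.5, 126, -0.008, 0, 0, 1, 0, 3.5, 134, -0.008, 0, 0, 1, 0, 3.5, 137, -0.008, 0, 0, 1, 0, 3.5, 138, -0.008, 0, 0, 1, 0, 3.5, 138, -0.008, 0, 0, 1])

```text
clock: 21.08
eef_pos: [644.4, 289.2, 5.8]
tool_rot: [3.137, -0.003, 1.69]
force: [0.6, 0.7, 0.1]
width: 85.0
gripper_force: 0.0
```

```bash
python3 -c "
from h import *
go((643,288,3,1.69))"
```

```text
at [644.4 289.2   5.8] [ 3.137e+00 -3.000e-03  1.690e+00] F [0.6 0.7 0.1] w 85.0 t 21.1
    [-1.  -1.5  2.8] [ 0.004 -0.003 -0.   ]
```

Call:
play_rows(deltas=[-1, -1.5, 3, 0.004, -0.003, 0, 1, -1, -1.5, 3, 0.004, -0.003, 0, 1, -1, -1.5, 3, 0.004, -0.003, 0, 0, -1, -1.5, 3, 0.004, -0.003, 0, 0, -1, -1.5, 3, 0.004, -0.003, 0, 0, -1, -1.5, 3, 0.004, -0.003, 0, 0, -1, -1.5, 3, 0.004, -0.003, 0, 0, -1, -1.5, 3, 0.004, -0.003, 0, 0, -1, -1.5, 3, 0.004, -0.003, 0, 0])

```text
clock: 22.2
eef_pos: [643.0, 288.1, 2.6]
tool_rot: [3.142, -0.0, 1.69]
force: [0.5, 0.2, 4.8]
width: 60.1
gripper_force: 65.5
```

```bash
python3 -c "
from h import *
go((643,288,95,1.69),(496,-23,95,1.462),(496,-23,28,1.462))"
```

```text
at [643.  288.1   2.6] [ 3.142 -0.     1.69 ] F [0.5 0.2 4.8] w 60.1 t 22.2
    [ -0.1  -0.  -92.4] [ 0. -0. -0.]
    [-291.4 -182.9  -92.4] [ 0.    -0.     0.228]
    [-291.4 -182.9  -25.4] [ 0.    -0.     0.228]
```

Call:
play_rows(deltas=[0, 0, -20, 0, 0, 0, 0, 0, 0, -60, 0, 0, 0, 0, -20, -13, -92, 0, 0, 0, 0, -65, -41, -96, 0, 0, 0.05, 0, -115, -72, -96, 0, 0, 0.1, 0, -165, -104, -96, 0, 0, 0.15, 0, -215, -135, -96, 0, 0, 0.2, 0, -260, -163, -96, 0, 0, 0.228, 0, -285, -179, -96, 0, 0, 0.228, 0, -291, -183, -96, 0, 0, 0.228, 0])

```text
clock: 23.45
eef_pos: [494.5, -25.2, 98.8]
tool_rot: [-3.14, 0.002, 1.458]
force: [-0.7, 1.0, -2.5]
width: 59.9
gripper_force: 65.5
```

Call:
play_rows(deltas=[0, 0, 0, 0, 0, 0, 0, 0, 0, 0, 0, 0, 0, 0])

```text
clock: 23.7
eef_pos: [496.5, -21.0, 98.5]
tool_rot: [3.141, -0.001, 1.464]
force: [0.0, -0.4, -1.4]
width: 60.0
gripper_force: 65.4
```

```bash
python3 -c "
from h import *
go((496,-23,28,1.462))"
```

```text
at [496.5 -21.   98.5] [ 3.141e+00 -1.000e-03  1.464e+00] F [ 0.  -0.4 -1.4] w 60.0 t 23.7
    [-2.1 -0.3 70.5] [ 0.    -0.001  0.002]
```

Call:
play_rows(deltas=[-2, 0, 30, 0, 0, 0, 0, -2, 0, 55, 0, 0, 0, 0, -2, 0, 65, 0, 0, 0, 0, -2, 0, 69, 0, 0, 0, 0, -2, 0, 71, 0, 0, 0, 0, -2, 0, 71, 0, 0, 0, 0, -2, 0, 71, 0, 0, 0, 1, -2, 0, 71, 0, 0, 0, 1, -2, 0, 71, 0, 0, 0, 1, -2, 0, 71, 0, 0, 0, 1])

```text
clock: 24.95
eef_pos: [495.3, -24.9, 27.3]
tool_rot: [-3.141, 0.001, 1.462]
force: [0.4, 1.1, -0.6]
width: 85.3
gripper_force: 0.0
```

```bash
python3 -c "
from h import *
go((496,-23,90,1.461))"
```

```text
at [495.3 -24.9  27.3] [-3.141e+00  1.000e-03  1.462e+00] F [ 0.4  1.1 -0.6] w 85.3 t 24.9
    [  2.    0.5 -62.7] [-0.001  0.001  0.001]
```

Notched end first. On the mid plate that is tool +x, with feet at ±65.

Call:
play_rows(deltas=[0, 0, -30, 0, 0, 0, 1, 0, 0, -60, 0, 0, 0, 1, 0, 0, -60, 0, 0, 0, 0, 35, -10, -60, 0, 0, 0, 0, 65, -21, -60, 0, 0, 0, 0, 65, -21, -60, 0, 0, 0, 0, 65, -21, -45, 0, 0, 0, 0, 65, -21, -30, 0, 0, 0, 0, 65, -21, -24, 0, 0, 0, 0, 65, -21, -24, 0, 0, 0, 0])

```text
clock: 26.2
eef_pos: [480.9, 41.5, 50.3]
tool_rot: [-3.139, 0.001, 1.461]
force: [1.0, -0.3, 0.1]
width: -0.2
gripper_force: 0.0
```

Call:
play_rows(deltas=[0, 0, 7, 0, 0, 0, 0, 0, 0, 10, 0, 0, 0, 0, 0, 0, 12, 0, 0, 0, 0, 0, 0, 13, 0, 0, 0, 0, 0, 0, 14, 0, 0, 0, 0, 0, 0, 14, 0, 0, 0, 0, 0, 0, 14, 0, 0, 0, 0])

```text
clock: 27.08
eef_pos: [481.2, 42.1, 37.9]
tool_rot: [-3.141, 0.001, 1.462]
force: [-3.4, 0.5, 8.2]
width: 0.3
gripper_force: 4.2
```

Call:
play_rows(deltas=[0, 0, -15, 0, 0, 0, 0, 0, 20, -15, 0, 0, 0, 0, 0, 42, -15, 0, 0, 0, 0, 0, 42, -12, 0, 0, 0, 0, 0, 42, -6, 0, 0, 0, 0, 0, 42, -3, 0, 0, 0, 0, 0, 42, -1, 0, 0, 0, 0, 0, 42, 0, 0, 0, 0, 0, 0, 42, 0, 0, 0, 0, 0, 0, 42, 0, 0, 0, 0, 0])

```text
clock: 28.32
eef_pos: [521.8, 37.4, 40.7]
tool_rot: [-3.141, 0.003, 1.463]
force: [-9.6, -0.9, 40.5]
width: 0.2
gripper_force: 20.1
```

The first corner went down to 37.9 mm at only 8 N, while the second held at 40.7. This plate rocks too. Now the plain end.

Call:
play_rows(deltas=[0, 0, -18, 0, 0, 0, 0, -45, 0, -18, 0, 0, 0, 0, -95, 0, -18, 0, 0, 0, 0, -130, 0, -18, 0, 0, 0, 0, -130, 0, -12, 0, 0, 0, 0, -130, 0, -6, 0, 0, 0, 0, -130, 0, -3, 0, 0, 0, 0, -130, 0, -1, 0, 0, 0, 0, -130, 0, 0, 0, 0, 0, 0, -130, 0, 0, 0, 0, 0, 0])

```text
clock: 29.58
eef_pos: [508.8, -90.2, 40.7]
tool_rot: [-3.141, 0.002, 1.465]
force: [-9.9, -0.2, 40.9]
width: 0.1
gripper_force: 20.1
```

Call:
play_rows(deltas=[0, 0, -15, 0, 0, 0, 0, 0, -20, -15, 0, 0, 0, 0, 0, -42, -15, 0, 0, 0, 0, 0, -42, -12, 0, 0, 0, 0, 0, -42, -6, 0, 0, 0, 0, 0, -42, -3, 0, 0, 0, 0, 0, -42, -1, 0, 0, 0, 0, 0, -42, 0, 0, 0, 0, 0, 0, -42, 0, 0, 0, 0, 0, 0, -42, 0, 0, 0, 0, 0])

```text
clock: 30.82
eef_pos: [468.6, -86.8, 40.7]
tool_rot: [3.139, 0.002, 1.463]
force: [-8.0, 1.6, 46.9]
width: -0.0
gripper_force: 23.7
```

Call:
play_rows(deltas=[0, 0, -18, 0, 0, 0, 0, 45, 0, -18, 0, 0, 0, 0, 95, 0, -18, 0, 0, 0, 0, 130, 0, -18, 0, 0, 0, 0, 130, 0, -12, 0, 0, 0, 0, 130, 0, -6, 0, 0, 0, 0, 130, 0, -1, 0, 0, 0, 0, 130, 0, 2, 0, 0, 0, 0, 130, 0, 3, 0, 0, 0, 0, 130, 0, 3, 0, 0, 0, 0])

```text
clock: 32.08
eef_pos: [481.3, 40.6, 37.2]
tool_rot: [3.141, 0.002, 1.46]
force: [-7.3, -1.3, 40.9]
width: 0.1
gripper_force: 20.5
```

Confirmed: 37.2 mm at that corner under 41 N, so the mid plate is also a reject.

Call:
play_rows(deltas=[0, 0, -30, 0, 0, 0, 0, 0, 0, -70, 0, 0, 0, 0, -35, 10, -80, 0, 0, 0, 1, -65, 21, -80, 0, 0, 0, 1, -65, 21, -80, 0, 0, 0, 1, -65, 21, -80, 0, 0, 0, 1, -65, 21, -80, 0, 0, 0, 1])

```text
clock: 32.95
eef_pos: [494.9, -23.9, 114.0]
tool_rot: [-3.14, 0.0, 1.463]
force: [-0.0, 0.4, -0.5]
width: 85.3
gripper_force: 0.0
```

```bash
python3 -c "
from h import *
go((495.3,-24.5,28,1.462))
save('top','t6.png',(200,170,520,300),2.5)"
```

```text
at [494.9 -23.9 114. ] [-3.14   0.     1.463] F [-0.   0.4 -0.5] w 85.3 t 33.0
    [-0.5  0.5 86. ] [-0.002  0.     0.001]
```

View pics/t6.png

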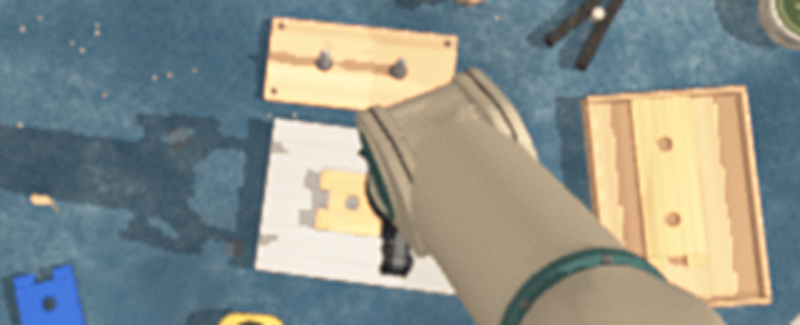

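The mid plate is in place (notch at crop (318,200)), and the long one lies centred in the tray. I'll grip the mid plate.

Call:
play_rows(deltas=[0, 0, 40, 0, 0, 0, 1, 0, 0, 70, 0, 0, 0, 1, 0, 0, 83, 0, 0, 0, 1, 0, 0, 86, 0, 0, 0, 1, 0, 0, 86, 0, 0, 0, 1, 0, 0, 86, 0, 0, 0, 0, 0, 0, 86, 0, 0, 0, 0, 0, 0, 86, 0, 0, 0, 0, 0, 0, 86, 0, 0, 0, 0, 0, 0, 86, 0, 0, 0, 0])

```text
clock: 34.25
eef_pos: [495.9, -24.9, 29.6]
tool_rot: [3.14, 0.001, 1.462]
force: [-1.8, -0.1, 8.9]
width: 59.7
gripper_force: 63.0
```

```bash
python3 -c "
from h import *
s=read_state();print(s['gripper_force'])
go((508,-324,115,.07))"
```

```text
62.96172380447388
at [495.9 -24.9  29.6] [3.140e+00 1.000e-03 1.462e+00] F [-1.8 -0.1  8.9] w 59.7 t 34.2
    [-296.    44.7  -85.1] [ 1.000e-03 -0.000e+00  1.392e+00]
```

Call:
play_rows(deltas=[0, 0, -20, 0, 0, 0, 0, 0, 0, -60, 0, 0, 0, 0, -10, 2, -85, 0, 0, 0.1, 0, -50, 8, -85, 0, 0, 0.28, 0, -95, 15, -85, 0, 0, 0.46, 0, -140, 22, -85, 0, 0, 0.64, 0, -185, 28, -85, 0, 0, 0.82, 0, -230, 35, -85, 0, 0, 1.0, 0, -270, 41, -85, 0, 0, 1.18, 0, -296, 45, -85, 0, 0, 1.3, 0])

```text
clock: 35.5
eef_pos: [507.1, -326.6, 113.7]
tool_rot: [3.14, 0.001, 0.155]
force: [0.4, 0.6, -1.9]
width: 59.8
gripper_force: 66.4
```

Call:
play_rows(deltas=[0, 0, 0, 0, 0, 0.092, 0, 0, 0, 0, 0, 0, 0.092, 0, 0, 0, 0, 0, 0, 0.092, 0])

```text
clock: 35.88
eef_pos: [507.8, -323.3, 113.5]
tool_rot: [-3.141, 0.001, 0.072]
force: [0.5, 0.7, -2.5]
width: 59.8
gripper_force: 66.4
```

```bash
python3 -c "
from h import *
s=read_state();print(s['gripper_force'])
go((508,-324,26,.07))"
```

```text
66.36296510696411
at [ 507.8 -323.3  113.5] [-3.141e+00  1.000e-03  7.200e-02] F [ 0.5  0.7 -2.5] w 59.8 t 35.9
    [ 0.2  0.8 87.5] [-0.     0.001  0.002]
```

Call:
play_rows(deltas=[0, 1, 30, 0, 0, 0, 0, 0, 1, 60, 0, 0, 0, 0, 0, 1, 76, 0, 0, 0, 0, 0, 1, 82, 0, 0, 0, 0, 0, 1, 86, 0, 0, 0, 0, 0, 1, 87, 0, 0, 0, 0, 0, 1, 87, 0, 0, 0, 0.9, 0, 1, 87, 0, 0, 0, 0.9, 0, 1, 86, 0, 0, 0, 0.9, 0, 1, 84, 0, 0, 0, 0.9])

```text
clock: 37.12
eef_pos: [507.9, -325.1, 29.6]
tool_rot: [3.141, 0.001, 0.07]
force: [0.2, 0.4, 0.9]
width: 76.7
gripper_force: 0.0
```

Call:
play_rows(deltas=[0, 0, -40, 0, 0, 0, 0.9, 0, 0, -100, 0, 0, 0, 0.9, 0, 0, -130, 0, 0, 0, 0.9, 0, -60, -150, 0, 0, 0, 0.9, 0, -120, -150, 0, 0, 0, 0.9, 0, -180, -150, 0, 0, 0, 0.9, 0, -240, -150, 0, 0, 0, 0.9, 0, -300, -150, 0, 0, 0, 0.9, 0, -300, -150, 0, 0, 0, 0.9, 0, -300, -150, 0, 0, 0, 0.9])

```text
clock: 38.38
eef_pos: [487.1, -26.1, 179.5]
tool_rot: [3.14, 0.001, 0.07]
force: [0.2, -0.6, -0.5]
width: 76.5
gripper_force: 0.0
```

```bash
python3 -c "
from h import *
go((508,-324,26,.07))
save('scene','s7.png',s=1.25)"
```

```text
at [487.1 -26.1 179.5] [3.14e+00 1.00e-03 7.00e-02] F [ 0.2 -0.6 -0.5] w 76.5 t 38.4
    [  0.  298.5 153.8] [0.001 0.001 0.   ]
```

View pics/s7.png

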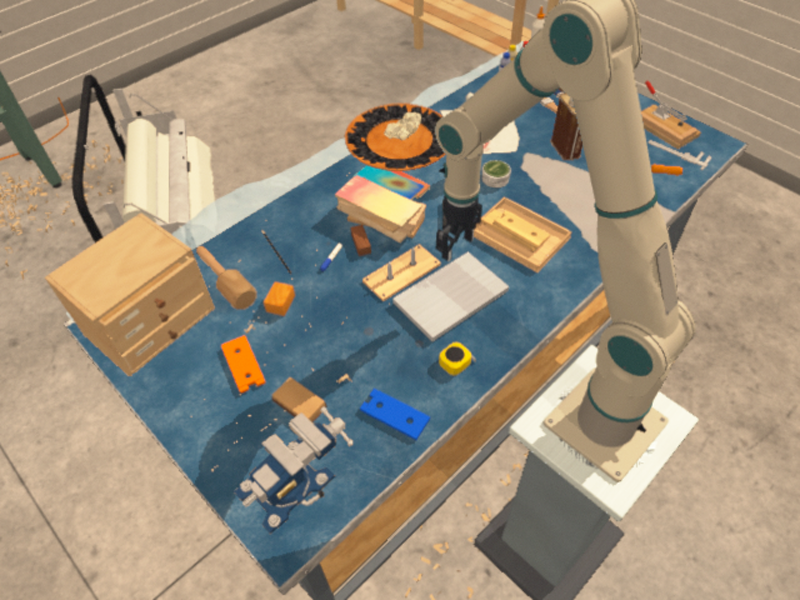

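Both plates lie stacked in the tray at about (522,230). No other wooden plate is in sight, and the bystanders and look-alikes are where they were.

```bash
python3 -c "
from cell import *
print(finish_job())"
```

```text
the job is handed in; nothing more can be done
None
```

I checked both plates present, longest first: each had one worn corner at the notched end (about 3.5 mm low under a firm press), so both lie in the reject tray, nothing went on the pins, and the job is handed in.

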